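Take the pot off its warmer and switch the warmer off

TASK

Lift the little steel pot off its electric warmer, keeping it upright, and set it down gently in the middle of the round cork mat, then let go of it. Then switch the warmer off by pressing its red plunger right down to its stop, and let it spring back. Leave the solder spool, the flux bottle and the drinks can where they stand.

Things in the scene. Friction and masses are not known exactly. Their poses are not given: they have to be found in the camera images.
- pot_center (a point): Small open steel pot, 80 mm in diameter, 70 mm high at the rim, about 0.3 kg, standing upright on the warmer's plate, with a stiff arched handle over its mouth. The point lies on the pot's axis, 35 mm above its underside. z is up along the axis; the handle's grip runs along x.
- pot_grip (a point): Middle of the wooden grip on top of the pot's handle, on the pot's axis, 120 mm above its underside. The grip is a rounded bar 56 mm long along x, 18 mm wide along y (close the fingers across it along y), 20 mm high (110 to 130 mm above the underside); below it the space down to the rim (40 mm) is free. The handle's two steel legs stand 45 mm from the axis on the +x and -x sides. Same axes as pot_center.
- warmer: Grey electric pot warmer, fixed to the table, 186 x 116 mm, deck 24 mm high. Origin: on the table under the middle of its round dark plate, z up. The plate's top is 30 mm above the origin, 94 mm across inside a raised lip that stands 6 mm above it (36 mm above the table, 102 mm outer diameter). The deck with the red plunger lies towards its -x.
- plunger_top (a point): Middle of the top of the red mushroom plunger (34 mm in diameter) on the warmer's deck, 87 mm from the plate's middle towards the warmer's -x; 52 mm above the table when up.
- off_plunger (a joint): Travel of the red plunger, m: 0 up, 0.010 pressed fully down to its stop. A spring pushes it back up: 1.4 N at the top, 5 N at the stop.
- mat_top (a point): Round cork mat, 128 mm in diameter, 8 mm thick, fixed to the table. The point is the middle of its top face, z up.
- solder_spool_center (a point): Bystander: yellow solder spool, 60 mm in diameter, 45 mm high, standing. The point is its centre.
- flux_bottle_center (a point): Bystander: small white flux bottle with a red nozzle, 42 mm in diameter, 100 mm high. The point is its centre.
- soda_can_center (a point): Bystander: tall drinks can, 53 mm in diameter, 134 mm high. The point is its centre.
Mind the look-alikes: they are no part of the job. Of the things that look like the part that bears pot_center, the larger one is meant.

How it is judged (in metres and radians):
On the way, in this order (a step that is already met when the one before it is completed fails the run):
1. the pot is lifted at least 20 mm clear of the warmer's plate (z of pot_center in the frame of warmer above 0.085 m), for 0.1 s.
2. the pot stands upright on the cork mat, released (horizontal distance between pot_center and mat_top below 0.025 m and z of pot_center in the frame of mat_top below 0.039 m and angle between pot_center's own z axis and vertical below 0.1 rad and contact force between pot and the fingers below 0.05 N), for 0.2 s.
3. the red plunger is pressed down to its stop while the pot stands on the mat (value of joint off_plunger above 0.0085 m and horizontal distance between pot_center and mat_top below 0.025 m), for 0.1 s.
At the end, for the whole second after the job is handed in: The pot stands upright (within 0.1 rad) and at rest on the cork mat, its axis within 25 mm of the mat's middle, and the red plunger, pressed to its stop (at least 8.5 of 10 mm) after the pot was set down and released, has sprung back up (horizontal distance between pot_center and mat_top below 0.025 m and z of pot_center in the frame of mat_top below 0.039 m and angle between pot_center's own z axis and vertical below 0.1 rad and linear speed of pot below 0.03 m/s and value of joint off_plunger below 0.002 m); the robot touches nothing.
It fails at once if the pot is tipped more than 0.5 rad from upright (angle between pot_center's own z axis and vertical above 0.5 rad).
It fails at once if the pot is let fall (moves faster than 0.4 m/s while nothing of the robot touches it; a drop of about 8 mm) (linear speed of pot above 0.4 m/s and contact force between pot and the fingers below 0.01 N and contact force between pot and the arm below 0.01 N).
It fails at once if the solder spool, the flux bottle or the can is moved by more than 30 mm or knocked over (distance of any of solder_spool_center, flux_bottle_center, soda_can_center from where it was at the start of the episode above 0.03 m or angle between any of solder_spool_center, flux_bottle_center, soda_can_center's own z axis and vertical above 0.5 rad).
It also fails if it takes over 53 s, if anything falls off the work surface, if the arm or the gripper's body presses on something with over 40 N, if the wrist force passes 120 N, or if a joint passes its speed limit or range.

ROBOT

A 6-joint arm with a two-finger parallel gripper is mounted at the origin on a cart in front of the work surface, level with it; the furniture and walls round the work are solid. World frame = base frame: x ahead of the robot, y to its left, z up, the work surface at z = 0. Lengths are in m, angles in degrees, forces in N, time in s.
With the tool pointing down it reaches from about 0.25 to 0.8 m from the base axis. Payload 8.5 kg.
Tool frame: the origin (TCP) lies at the very end of the fingers, on their centre line; the grasp point (between the pads) lies 19 mm behind it; z points along the fingers, y is the line along which they close (so a half turn about z gives the same grasp; the last joint's range is limited). The gripper opens to 85 mm and grips with 20 to 120 N. Pads are 22 mm wide; open, the fingers measure 114 mm over their backs; the gripper's body (76 mm by 85 mm) begins 54 mm behind the grasp point. The pads swing forward as they close: fully open they stand 13 mm farther back than shut.
Start: joints at [-72.479, 13.648, -0.773, 75.585, 0, 90], TCP at [0.158, -0.501, 0.231] pointing down, gripper open.
Joint ranges: [-152.45, 152.45], [-59.26, 108.67], [-65.41, 83.53], [-104.44, 129.93], [-82.83, 76.93], [-180, 180]. Speed limits (degrees/s): [127.2, 127.2, 159.86, 180, 180, 180].

INTERFACE

Orientations are given as a 3x3 rotation matrix whose columns are the frame's x, y, z axes.
In Python, from cell import robot gives the robot as it stands.
- The arm moves only by the shell command python3 -m jog 'ROWS'. ROWS is JSON, a list of rows, each an object of numbers: "rx", "ry", "rz": the turn, a rotation vector about the tool's x, y, z in degrees; "x", "y", "z": the shift along the tool's x, y, z in m; "hand": the finger opening in m, from 0 to 0.0854. In form: [{"rx": .., "ry": .., "rz": .., "x": .., "y": .., "z": .., "hand": ..}, ...]. A call has 1 to 12 rows; each row is the pose to reach, as a shift and turn from the pose commanded when the call began, along the tool's axes at that moment; what a row does not reach only later rows make up. A row lasts 1/10 s, in which the tool goes at most 50 mm and 8.59 degrees, less where a joint would pass 70% of its speed; a pose out of reach is approached as far as the arm can. A call with a gripper value outside its range is refused whole. The fingers move at their own pace and stop on an object; the grip force is fixed at half the most. Time passes only in rows, so rows that repeat a pose let the fingers close. It gives the time, the measured TCP pose, the force, the opening and the grip force at its end, in the units of the state.
- robot.sense(): the state, without advancing time (a new reading comes with each control period).
- robot.camera(name): name is "scene" or "top" or "wrist"; returns a dict with "img" (480x640x3 uint8, red, green, blue), "camera_matrix" (3x3 intrinsics, pixels), "distortion" ([k1, k2, p1, p2, k3] as OpenCV has them; the pictures are not rectified), "eye" and "attitude" of the camera in the world; the wrist camera has in their place "hand_eye" (4x4, takes a point from camera to tool coordinates, whose origin is the TCP and whose axes are the flange's). Camera axes: x right, y down, z forward; pixel columns grow to the right and rows downward; lengths in m; the calibration is good to about 2 mm. A picture is of the moment at which its call begins: read the wrist's pose just before it. There is no depth.
- robot.finish_job(): hands the job in; it is judged then, once.
The state is a dict: "clock": time; "joints": joint angles; "qvel": joint speeds; "joint_torque": joint torques, N m; "tool_pos": TCP position; "eef_rot": TCP orientation; "force": force on the tool from outside, world axes, zero at the start; "moment": the same for the moment, N m; "width": finger opening in m; "grip_force": force on a finger pad.
Only numpy, scipy, OpenCV 4.12 (cv2) and the standard library are available. Lean on these libraries where they do the work, as an engineer would, in place of code of your own. Each camera call takes 0.05 s, during which the arm holds its last target. There are 200 camera calls.

## Working session

There is one attempt and no reset: what is moved stays moved. The work goes in short steps, Python scripts to look and compute and a shell command to move; the robot and the scene stay as the last step left them, time stands still between calls to the robot, and variables do not carry over. Pictures are saved under pics/ and viewed, at most 10 in all, crops included, and the job is handed in when it is done.

```bash
mkdir -p pics; python3 - <<'E'
from cell import robot
import cv2,pickle
d={}
for n in("scene","top"):
    c=robot.camera(n);d[n]=c;cv2.imwrite(f"pics/{n}0.png",c["img"][:,:,::-1])
    print(n,c["camera_matrix"],c["distortion"],c["eye"],c["attitude"])
pickle.dump(d,open("d0.pkl","wb"))
s=robot.sense();print(s)
E
```

```text
scene [[515.22023453   0.         322.6697634 ]
 [  0.         515.22023453 249.74049524]
 [  0.           0.           1.        ]] [0.00231488 0.         0.         0.         0.        ] [0.00182131 0.51858209 1.13066383] [[-0.69145725 -0.56668042  0.44806269]
 [-0.72239277  0.53725684 -0.43532031]
 [ 0.00596275 -0.62468263 -0.78085597]]
top [[616.37624091   0.         330.36444712]
 [  0.         616.37624091 228.02313388]
 [  0.           0.           1.        ]] [-0.06187865  0.          0.          0.          0.        ] [-0.14262014 -0.06972638  1.69081025] [[ 5.66692130e-02 -9.06311445e-01  4.18793701e-01]
 [-9.98392794e-01 -5.17176991e-02  2.31755904e-02]
 [ 6.54743831e-04 -4.19433956e-01 -9.07785618e-01]]
{'clock': 0.1, 'joints': array([-7.24801286e+01,  1.36787769e+01, -8.12619032e-01,  7.55849802e+01,
        1.07215501e-03,  8.99993262e+01]), 'qvel': array([ 0.0638905 , -0.09992795,  0.03683624,  0.03456831, -0.05599627,
        0.0105707 ]), 'joint_torque': array([ 7.22359005e-05, -5.39719248e+01,  3.46999919e+01,  1.34549401e-02,
        8.29366945e-05, -3.50522257e-06]), 'tool_pos': array([ 0.15793429, -0.50027941,  0.23072697]), 'eef_rot': array([[ 9.53609070e-01,  3.01047497e-01, -3.83441238e-04],
       [ 3.01047740e-01, -9.53608215e-01,  1.27681184e-03],
       [ 1.87282943e-05, -1.33301347e-03, -9.99999111e-01]]), 'force': array([-0.44837078,  0.08034566, -0.099885  ]), 'moment': array([-0.02003183, -0.05378745,  0.01202757]), 'grip_force': 0.0, 'width': 0.08563534679106045}
```

View pics/top0.png

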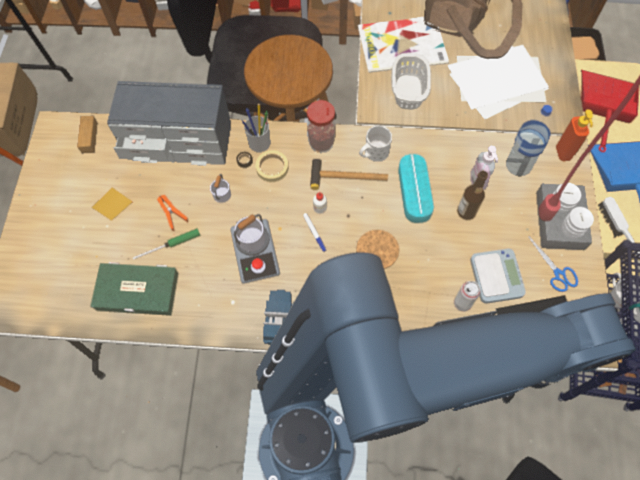

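View pics/scene0.png

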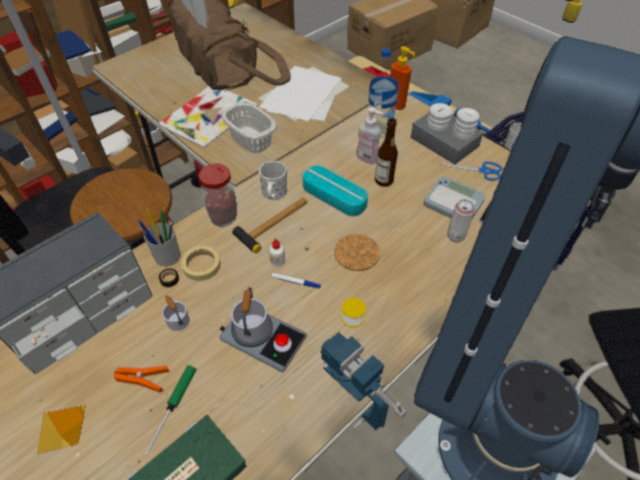

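Top view: pot about (250,235), plunger (258,266), mat (377,248), decoy pot (220,188). Scene view: pot (250,320), plunger (283,342), mat (357,252), spool (353,312), bottle (277,252), can (462,220), and a vice near (352,365).

```bash
cat > h.py <<'E'
import numpy as np,cv2
def ray(K,D,R,e,p,z):
    u=cv2.undistortPoints(np.array([[p]],float),K,np.array(D))[0,0]
    d=R@np.array([u[0],u[1],1]);return e+d*(z-e[2])/d[2]
def px(c,p,z): return ray(c["camera_matrix"],c["distortion"],np.array(c["attitude"]),np.array(c["eye"]),p,z)
def wr(robot):
    s=robot.sense();c=robot.camera("wrist");H=np.array(c["hand_eye"]);R=s["eef_rot"]
    c["attitude"]=R@H[:3,:3];c["eye"]=s["tool_pos"]+R@H[:3,3];return s,c
E
python3 - <<'E'
import pickle,cv2,numpy as np
from h import *
d=pickle.load(open("d0.pkl","rb"))
for n,pts in dict(top=dict(mat=((377,248),.008),pl=((258,265),.052),bottle=((320,208),.0),can=((462,304),0)),
 scene=dict(mat=((357,252),.008),pl=((283,342),.052),spool=((353,312),.022),bottle=((277,262),0),can=((457,238),0),vice=((352,362),.06))).items():
    for k,(p,z) in pts.items(): print(n,k,px(d[n],p,z).round(3))
a=cv2.resize(d["top"]["img"][200:290,210:290],(400,450),interpolation=2)
b=cv2.resize(d["scene"]["img"][280:370,215:295],(400,450),interpolation=2)
cv2.imwrite("pics/c.png",np.hstack([a,b])[:,:,::-1])
E
```

```text
top mat [ 0.576 -0.168  0.008]
top pl [0.486 0.172 0.052]
top bottle [ 0.703  0.009 -0.   ]
top can [ 0.419 -0.417  0.   ]
scene mat [ 0.574 -0.171  0.008]
scene pl [0.485 0.176 0.052]
scene spool [ 0.441 -0.016  0.022]
scene bottle [0.706 0.01  0.   ]
scene can [ 0.417 -0.421  0.   ]
scene vice [0.335 0.099 0.06 ]
```

View pics/c.png

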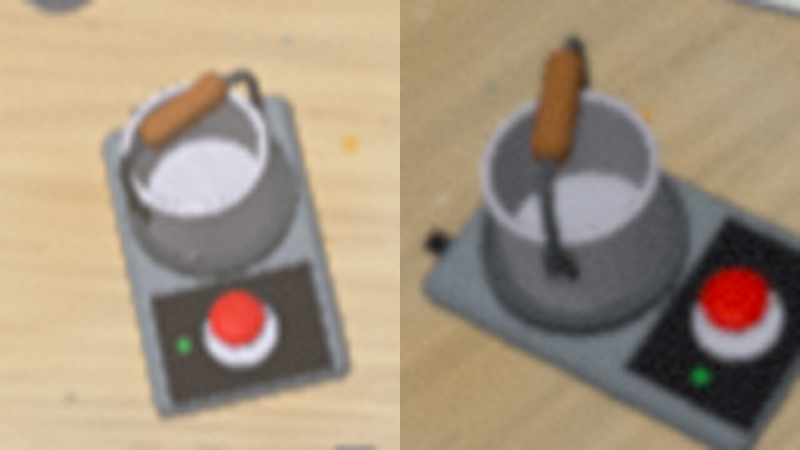

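The crop shows the handle grip running diagonally, with its middle at top-crop (183,110) and scene-crop (559,106). The plunger is at top-crop (236,318).

```bash
python3 - <<'E'
import pickle
from h import *
from cell import robot
d=pickle.load(open("d0.pkl","rb"))
for n,o,sx,P in(("top",(210,200),0,[(145,137),(222,88),(183,112),(236,318)]),("scene",(215,280),400,[(552,155),(565,55),(559,106),(735,297)])):
    q=[px(d[n],((p[0]-sx)/5+o[0],p[1]/5+o[1]),z)for p,z in zip(P,(.15,.15,.152,.052))]
    print(n,np.round(q,3).tolist(), np.degrees(np.arctan2(*(q[1]-q[0])[[1,0]])))
E
```

```text
top [[0.556, 0.221, 0.15], [0.588, 0.182, 0.15], [0.571, 0.202, 0.152], [0.49, 0.174, 0.052]] -50.551663094821464
scene [[0.557, 0.217, 0.15], [0.595, 0.179, 0.15], [0.574, 0.199, 0.152], [0.491, 0.173, 0.052]] -44.743733152940656
```

```bash
python3 -m jog '[{"z":-0.05},{"z":-0.07,"x":0.03,"y":-0.03,"rz":-8},{"z":-0.07,"x":0.06,"y":-0.05,"rz":-16},{"z":-0.07,"x":0.09,"y":-0.08,"rz":-24},{"z":-0.07,"x":0.12,"y":-0.11,"rz":-32},{"z":-0.07,"x":0.15,"y":-0.135,"rz":-40},{"z":-0.07,"x":0.18,"y":-0.16,"rz":-48},{"z":-0.07,"x":0.21,"y":-0.19,"rz":-56},{"z":-0.07,"x":0.24,"y":-0.215,"rz":-64},{"z":-0.07,"x":0.27,"y":-0.24,"rz":-72},{"z":-0.07,"x":0.30,"y":-0.27,"rz":-80},{"z":-0.07,"x":0.30,"y":-0.27,"rz":-80}]'
cat > goal.py <<'E'
import sys;from cell import robot;import numpy as np
from scipy.spatial.transform import Rotation as Ro
x,y,z,a=map(float,sys.argv[1:]);a=np.radians(a)
s=robot.sense();R=s["eef_rot"]
T=np.array([[np.cos(a),np.sin(a),0],[np.sin(a),-np.cos(a),0],[0,0,-1]]).T.T
print("shift",(R.T@(np.array([x,y,z])-s["tool_pos"])).round(4),"rot",Ro.from_matrix(R.T@T).as_rotvec(degrees=True).round(1),"j",s["joints"].round(0),s["clock"])
E
python3 goal.py .573 .2 .30 132
```

```text
shift [ 0.6066 -0.5429 -0.0685] rot [-0.000e+00 -1.000e-01 -1.145e+02] j [-72.  14.  -1.  76.   0.  90.] 0.1validation failed for argument at $[0]...
```

```bash
python3 -m jog '[{"rx":0,"ry":0,"rz":0,"x":0,"y":0,"z":-0.05,"hand":0.085},{"rx":0,"ry":0,"z":-0.07,"x":0.03,"y":-0.03,"rz":-8,"hand":0.085},{"rx":0,"ry":0,"z":-0.07,"x":0.06,"y":-0.05,"rz":-16,"hand":0.085},{"rx":0,"ry":0,"z":-0.07,"x":0.09,"y":-0.08,"rz":-24,"hand":0.085},{"rx":0,"ry":0,"z":-0.07,"x":0.12,"y":-0.11,"rz":-32,"hand":0.085},{"rx":0,"ry":0,"z":-0.07,"x":0.15,"y":-0.135,"rz":-40,"hand":0.085},{"rx":0,"ry":0,"z":-0.07,"x":0.18,"y":-0.16,"rz":-48,"hand":0.085},{"rx":0,"ry":0,"z":-0.07,"x":0.21,"y":-0.19,"rz":-56,"hand":0.085},{"rx":0,"ry":0,"z":-0.07,"x":0.24,"y":-0.215,"rz":-64,"hand":0.085},{"rx":0,"ry":0,"z":-0.07,"x":0.27,"y":-0.24,"rz":-72,"hand":0.085},{"rx":0,"ry":0,"z":-0.07,"x":0.30,"y":-0.27,"rz":-80,"hand":0.085},{"rx":0,"ry":0,"z":-0.07,"x":0.30,"y":-0.27,"rz":-80,"hand":0.085}]'
python3 goal.py .573 .2 .30 132
```

```text
clock: 1.3
tool_pos: [0.3643, -0.1492, 0.3011]
eef_rot: [[-0.141, 0.99, -0.0], [0.99, 0.141, 0.001], [0.001, 0.0, -1.0]]
force: [-0.4, -1.2, -0.4]
width: 0.0849
grip_force: 0.0
shift [0.3162 0.2558 0.0015] rot [  0.   -0.1 -33.9] j [-22.  -0.  -7.  83.   0.  60.] 1.3
```

```bash
python3 -m jog '[{"rx":0,"ry":0,"z":0,"x":0.04,"y":0.03,"rz":-5,"hand":0.085},{"rx":0,"ry":0,"z":0,"x":0.075,"y":0.06,"rz":-10,"hand":0.085},{"rx":0,"ry":0,"z":0,"x":0.11,"y":0.09,"rz":-15,"hand":0.085},{"rx":0,"ry":0,"z":0,"x":0.145,"y":0.12,"rz":-20,"hand":0.085},{"rx":0,"ry":0,"z":0,"x":0.18,"y":0.15,"rz":-25,"hand":0.085},{"rx":0,"ry":0,"z":0,"x":0.215,"y":0.175,"rz":-30,"hand":0.085},{"rx":0,"ry":0,"z":0,"x":0.25,"y":0.2,"rz":-34,"hand":0.085},{"rx":0,"ry":0,"z":0,"x":0.285,"y":0.23,"rz":-34,"hand":0.085},{"rx":0,"ry":0,"z":0,"x":0.316,"y":0.256,"rz":-34,"hand":0.085},{"rx":0,"ry":0,"z":0,"x":0.316,"y":0.256,"rz":-34,"hand":0.085},{"rx":0,"ry":0,"z":0,"x":0.316,"y":0.256,"rz":-34,"hand":0.085}]'
python3 - <<'E'
from cell import robot
from h import *
import pickle
s,c=wr(robot);pickle.dump(c,open("w1.pkl","wb"));cv2.imwrite("pics/w1.png",c["img"][:,:,::-1]);print(c["eye"],c["attitude"][:,2])
E
```

```text
clock: 2.4
tool_pos: [0.5754, 0.1941, 0.3001]
eef_rot: [[-0.663, 0.748, -0.002], [0.748, 0.663, -0.001], [0.001, -0.002, -1.0]]
force: [-0.1, 0.6, -0.1]
width: 0.0851
grip_force: 0.0
[0.53157484 0.2443791  0.44292035] [ 0.17409009 -0.20047938 -0.96410615]
```

View pics/w1.png

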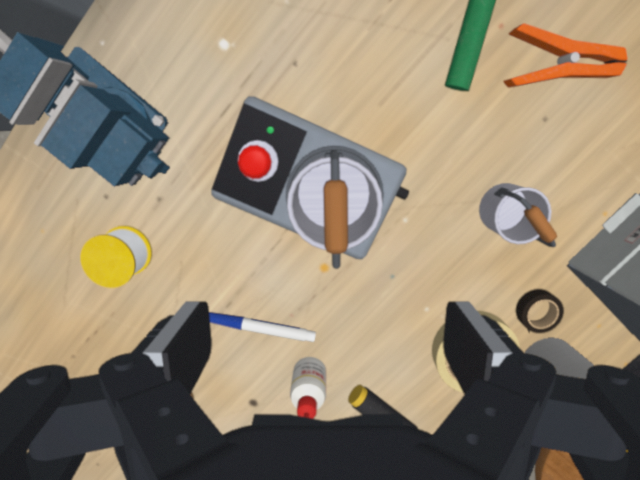

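The wrist view shows the grip's ends at (336,183) and (336,250), its middle at (336,217), the leg tops at (336,154) and (336,262), and the plunger at (255,162).

```bash
python3 - <<'E'
import pickle
from h import *
c=pickle.load(open("w1.pkl","rb"))
a,b,m,p,l1,l2=[px(c,q,z).round(4) for q,z in (((336,182),.158),((336,250),.158),((336,217),.158),((255,161),.052),((335,154),.14),((336,263),.14))]
print(a,b,m,p,l1,l2,np.linalg.norm(a-b),np.linalg.norm(m-p),np.degrees(np.arctan2(*(a-b)[[1,0]])))
E
python3 goal.py .573 .2 .30 132
```

```text
[0.5588 0.2222 0.158 ] [0.5928 0.1843 0.158 ] [0.5759 0.2031 0.158 ] [0.4962 0.1768 0.052 ] [0.5459 0.2359 0.14  ] [0.604  0.1723 0.14  ] 0.05091571466649568 0.13520273665869342 131.89520475378814
shift [0.0064 0.0029 0.0007] rot [-0.1 -0.  -0.5] j [19. 22. 21. 89. -0. 67.] 2.45
```

```bash
python3 -m jog '[{"rx":0,"ry":0,"rz":0,"x":0.007,"y":0.006,"z":0.03,"hand":0.085},{"rx":0,"ry":0,"rz":0,"x":0.007,"y":0.006,"z":0.06,"hand":0.085},{"rx":0,"ry":0,"rz":0,"x":0.007,"y":0.006,"z":0.09,"hand":0.085},{"rx":0,"ry":0,"rz":0,"x":0.007,"y":0.006,"z":0.115,"hand":0.085},{"rx":0,"ry":0,"rz":0,"x":0.007,"y":0.006,"z":0.135,"hand":0.085},{"rx":0,"ry":0,"rz":0,"x":0.007,"y":0.006,"z":0.155,"hand":0.085},{"rx":0,"ry":0,"rz":0,"x":0.007,"y":0.006,"z":0.169,"hand":0.085},{"rx":0,"ry":0,"rz":0,"x":0.007,"y":0.006,"z":0.169,"hand":0.085},{"rx":0,"ry":0,"rz":0,"x":0.007,"y":0.006,"z":0.169,"hand":0.06},{"rx":0,"ry":0,"rz":0,"x":0.007,"y":0.006,"z":0.169,"hand":0.05},{"rx":0,"ry":0,"rz":0,"x":0.007,"y":0.006,"z":0.169,"hand":0.04}]'
python3 goal.py .575 .2025 .131 132
python3 - <<'E'
from cell import robot
from h import *
s,c=wr(robot);cv2.imwrite("pics/w2.png",c["img"][:,:,::-1])
g=np.array([.575,.2025,.15]);
E
```

```text
clock: 3.55
tool_pos: [0.5756, 0.2031, 0.1335]
eef_rot: [[-0.663, 0.749, 0.002], [0.749, 0.663, 0.001], [-0.001, 0.002, -1.0]]
force: [0.1, -0.4, 0.4]
width: 0.0434
grip_force: 0.0
shift [-0.     -0.0008  0.0025] rot [ 0.1  0.  -0.5] j [19. 24.  1. 66.  0. 68.] 3.55
```

View pics/w2.png

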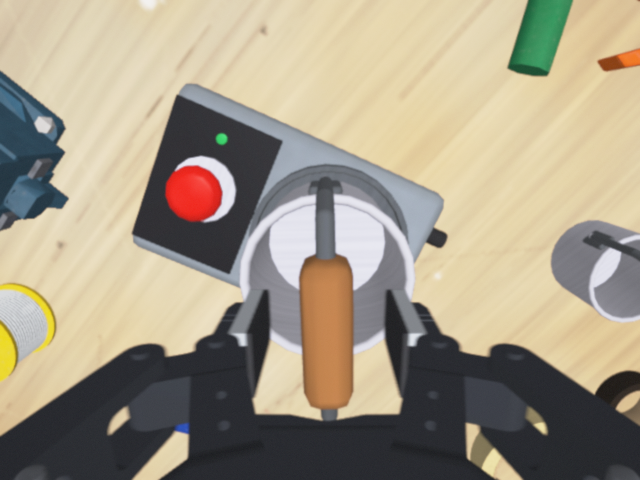

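The grip, at column 327, sits centred between the pads (268 and 386), so I'm closing and lifting.

```bash
python3 -m jog '[{"rx":0,"ry":0,"rz":0,"x":0,"y":0,"z":0.002,"hand":0.03},{"rx":0,"ry":0,"rz":0,"x":0,"y":0,"z":0.002,"hand":0.02},{"rx":0,"ry":0,"rz":0,"x":0,"y":0,"z":0.002,"hand":0},{"rx":0,"ry":0,"rz":0,"x":0,"y":0,"z":0.002,"hand":0},{"rx":0,"ry":0,"rz":0,"x":0,"y":0,"z":0.002,"hand":0},{"rx":0,"ry":0,"rz":0,"x":0,"y":0,"z":0.002,"hand":0},{"rx":0,"ry":0,"rz":0,"x":0,"y":0,"z":0.002,"hand":0},{"rx":0,"ry":0,"rz":0,"x":0,"y":0,"z":0.002,"hand":0}]'
python3 goal.py .575 -.1695 .24 132
```

```text
clock: 4.4
tool_pos: [0.5753, 0.2033, 0.1304]
eef_rot: [[-0.663, 0.749, 0.0], [0.749, 0.663, 0.0], [-0.0, 0.0, -1.0]]
force: [2.2, 0.6, 1.0]
width: 0.0172
grip_force: 59.0
shift [-0.2789 -0.2473 -0.1097] rot [ 0.   0.  -0.5] j [19. 25.  0. 66.  0. 68.] 4.4
```

```bash
python3 -m jog '[{"rx":0,"ry":0,"rz":0,"x":0,"y":0,"z":-0.004,"hand":0},{"rx":0,"ry":0,"rz":0,"x":0,"y":0,"z":-0.013,"hand":0},{"rx":0,"ry":0,"rz":0,"x":0,"y":0,"z":-0.025,"hand":0},{"rx":0,"ry":0,"rz":0,"x":0,"y":0,"z":-0.04,"hand":0},{"rx":0,"ry":0,"rz":0,"x":0,"y":0,"z":-0.055,"hand":0},{"rx":0,"ry":0,"rz":0,"x":0,"y":0,"z":-0.07,"hand":0},{"rx":0,"ry":0,"rz":0,"x":0,"y":0,"z":-0.08,"hand":0},{"rx":0,"ry":0,"rz":0,"x":0,"y":0,"z":-0.085,"hand":0},{"rx":0,"ry":0,"rz":0,"x":0,"y":0,"z":-0.085,"hand":0}]'
python3 goal.py .575 -.1695 .215 132
```

```text
clock: 5.3
tool_pos: [0.5754, 0.2033, 0.2161]
eef_rot: [[-0.663, 0.749, 0.001], [0.749, 0.663, 0.0], [-0.0, 0.001, -1.0]]
force: [0.1, -0.2, -3.8]
width: 0.0168
grip_force: 58.6
shift [-0.2789 -0.2474  0.0009] rot [ 0.1  0.  -0.5] j [19. 22. 10. 77.  0. 68.] 5.3
```

```bash
python3 -m jog '[{"rx":0,"ry":0,"rz":0,"x":-0.007,"y":-0.006,"z":0,"hand":0},{"rx":0,"ry":0,"rz":0,"x":-0.02,"y":-0.018,"z":0,"hand":0},{"rx":0,"ry":0,"rz":0,"x":-0.035,"y":-0.031,"z":0,"hand":0},{"rx":0,"ry":0,"rz":0,"x":-0.05,"y":-0.044,"z":0,"hand":0},{"rx":0,"ry":0,"rz":0,"x":-0.065,"y":-0.058,"z":0,"hand":0},{"rx":0,"ry":0,"rz":0,"x":-0.08,"y":-0.071,"z":0,"hand":0},{"rx":0,"ry":0,"rz":0,"x":-0.095,"y":-0.084,"z":0,"hand":0},{"rx":0,"ry":0,"rz":0,"x":-0.11,"y":-0.098,"z":0,"hand":0},{"rx":0,"ry":0,"rz":0,"x":-0.125,"y":-0.111,"z":0,"hand":0},{"rx":0,"ry":0,"rz":0,"x":-0.14,"y":-0.124,"z":0,"hand":0},{"rx":0,"ry":0,"rz":0,"x":-0.155,"y":-0.137,"z":0,"hand":0},{"rx":0,"ry":0,"rz":0,"x":-0.17,"y":-0.151,"z":0,"hand":0}]'
python3 goal.py .575 -.1695 .215 132
```

```text
clock: 6.5
tool_pos: [0.5739, -0.0264, 0.2148]
eef_rot: [[-0.662, 0.749, -0.001], [0.749, 0.662, -0.0], [0.001, -0.001, -1.0]]
force: [1.2, 0.2, -3.0]
width: 0.017
grip_force: 58.6
shift [-0.108  -0.094  -0.0002] rot [-0.1 -0.  -0.5] j [-3. 19.  4. 75. -0. 46.] 6.5
```

```bash
python3 -m jog '[{"rx":0,"ry":0,"rz":0,"x":-0.015,"y":-0.013,"z":0,"hand":0},{"rx":0,"ry":0,"rz":0,"x":-0.03,"y":-0.026,"z":0,"hand":0},{"rx":0,"ry":0,"rz":0,"x":-0.045,"y":-0.039,"z":0,"hand":0},{"rx":0,"ry":0,"rz":0,"x":-0.06,"y":-0.052,"z":0,"hand":0},{"rx":0,"ry":0,"rz":0,"x":-0.075,"y":-0.065,"z":0,"hand":0},{"rx":0,"ry":0,"rz":0,"x":-0.09,"y":-0.078,"z":0,"hand":0},{"rx":0,"ry":0,"rz":0,"x":-0.102,"y":-0.09,"z":0,"hand":0},{"rx":0,"ry":0,"rz":0,"x":-0.109,"y":-0.096,"z":0,"hand":0},{"rx":0,"ry":0,"rz":0,"x":-0.109,"y":-0.096,"z":0,"hand":0},{"rx":0,"ry":0,"rz":0,"x":-0.109,"y":-0.096,"z":0,"hand":0}]'
python3 goal.py .575 -.1695 .11 132
python3 - <<'E'
from cell import robot
from h import *
s,c=wr(robot);cv2.imwrite("pics/w3.png",c["img"][:,:,::-1])
E
```

```text
clock: 7.5
tool_pos: [0.5749, -0.1693, 0.2152]
eef_rot: [[-0.663, 0.749, -0.0], [0.749, 0.663, 0.001], [0.001, 0.0, -1.0]]
force: [-1.0, 1.0, -3.2]
width: 0.0174
grip_force: 58.6
shift [-3.000e-04 -1.000e-04  1.052e-01] rot [ 0.  -0.  -0.5] j [-16.  21.   8.  77.   0.  32.] 7.5
```

View pics/w3.png

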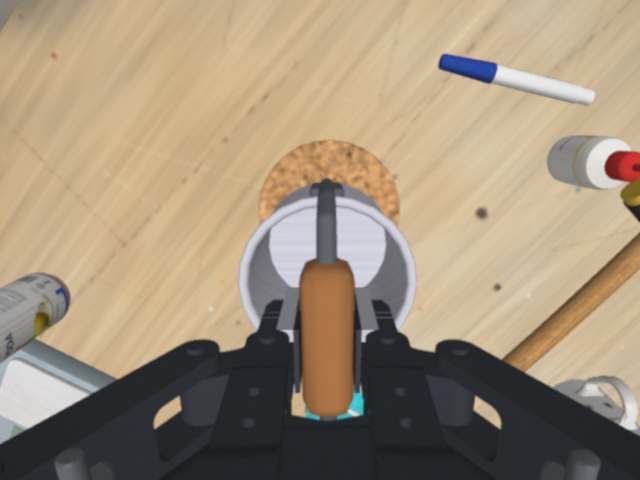

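The pot hangs upright with the mat centred under it (column 330), so I'm lowering it.

```bash
python3 -m jog '[{"rx":0,"ry":0,"rz":0,"x":0,"y":0,"z":0.01,"hand":0},{"rx":0,"ry":0,"rz":0,"x":0,"y":0,"z":0.025,"hand":0},{"rx":0,"ry":0,"rz":0,"x":0,"y":0,"z":0.04,"hand":0},{"rx":0,"ry":0,"rz":0,"x":0,"y":0,"z":0.055,"hand":0},{"rx":0,"ry":0,"rz":0,"x":0,"y":0,"z":0.07,"hand":0},{"rx":0,"ry":0,"rz":0,"x":0,"y":0,"z":0.08,"hand":0},{"rx":0,"ry":0,"rz":0,"x":0,"y":0,"z":0.09,"hand":0},{"rx":0,"ry":0,"rz":0,"x":0,"y":0,"z":0.097,"hand":0},{"rx":0,"ry":0,"rz":0,"x":0,"y":0,"z":0.101,"hand":0},{"rx":0,"ry":0,"rz":0,"x":0,"y":0,"z":0.103,"hand":0},{"rx":0,"ry":0,"rz":0,"x":0,"y":0,"z":0.103,"hand":0}]'
python3 -m jog '[{"rx":0,"ry":0,"rz":0,"x":0,"y":0,"z":0.001,"hand":0},{"rx":0,"ry":0,"rz":0,"x":0,"y":0,"z":0.002,"hand":0},{"rx":0,"ry":0,"rz":0,"x":0,"y":0,"z":0.003,"hand":0},{"rx":0,"ry":0,"rz":0,"x":0,"y":0,"z":0.003,"hand":0},{"rx":0,"ry":0,"rz":0,"x":0,"y":0,"z":0.003,"hand":0}]'
```

```text
clock: 8.65
tool_pos: [0.5752, -0.1695, 0.1124]
eef_rot: [[-0.663, 0.749, 0.0], [0.749, 0.663, 0.0], [-0.0, 0.0, -1.0]]
force: [0.4, 0.7, -3.8]
width: 0.0173
grip_force: 58.6
clock: 9.15
tool_pos: [0.5751, -0.1694, 0.1093]
eef_rot: [[-0.663, 0.749, -0.0], [0.749, 0.663, 0.0], [0.0, 0.0, -1.0]]
force: [0.3, -1.3, -4.2]
width: 0.0171
grip_force: 58.6
```

```bash
python3 -m jog '[{"rx":0,"ry":0,"rz":0,"x":0,"y":0,"z":0.0005,"hand":0},{"rx":0,"ry":0,"rz":0,"x":0,"y":0,"z":0.001,"hand":0},{"rx":0,"ry":0,"rz":0,"x":0,"y":0,"z":0.001,"hand":0},{"rx":0,"ry":0,"rz":0,"x":0,"y":0,"z":0.001,"hand":0}]'
```

```text
clock: 9.55
tool_pos: [0.5753, -0.1694, 0.1084]
eef_rot: [[-0.663, 0.749, 0.0], [0.749, 0.663, 0.0], [-0.0, 0.0, -1.0]]
force: [-0.1, 0.6, -2.6]
width: 0.0172
grip_force: 58.8
```

```bash
python3 -m jog '[{"rx":0,"ry":0,"rz":0,"x":0,"y":0,"z":0.0005,"hand":0},{"rx":0,"ry":0,"rz":0,"x":0,"y":0,"z":0.001,"hand":0},{"rx":0,"ry":0,"rz":0,"x":0,"y":0,"z":0.001,"hand":0},{"rx":0,"ry":0,"rz":0,"x":0,"y":0,"z":0.001,"hand":0}]'
```

```text
clock: 9.95
tool_pos: [0.5754, -0.1694, 0.1084]
eef_rot: [[-0.663, 0.749, 0.001], [0.749, 0.663, -0.0], [-0.001, 0.001, -1.0]]
force: [-1.7, 1.2, 6.2]
width: 0.0169
grip_force: 60.2
```

Contact: the vertical force rose to +6 N. I'll release and stay down long enough for the pot to settle, then go up.

```bash
python3 -m jog '[{"rx":0,"ry":0,"rz":0,"x":0,"y":0,"z":0,"hand":0.022},{"rx":0,"ry":0,"rz":0,"x":0,"y":0,"z":0,"hand":0.03},{"rx":0,"ry":0,"rz":0,"x":0,"y":0,"z":0,"hand":0.045},{"rx":0,"ry":0,"rz":0,"x":0,"y":0,"z":0,"hand":0.06},{"rx":0,"ry":0,"rz":0,"x":0,"y":0,"z":0,"hand":0.07},{"rx":0,"ry":0,"rz":0,"x":0,"y":0,"z":0,"hand":0.07},{"rx":0,"ry":0,"rz":0,"x":0,"y":0,"z":-0.01,"hand":0.07},{"rx":0,"ry":0,"rz":0,"x":0,"y":0,"z":-0.035,"hand":0.07},{"rx":0,"ry":0,"rz":0,"x":0,"y":0,"z":-0.07,"hand":0.07},{"rx":0,"ry":0,"rz":0,"x":0,"y":0,"z":-0.11,"hand":0.07},{"rx":0,"ry":0,"rz":0,"x":0,"y":0,"z":-0.15,"hand":0.07},{"rx":0,"ry":0,"rz":0,"x":0,"y":0,"z":-0.15,"hand":0.07}]'
python3 goal.py .493 .175 .2 132
python3 - <<'E'
from cell import robot
from h import *
s,c=wr(robot);cv2.imwrite("pics/w4.png",c["img"][:,:,::-1])
import pickle;pickle.dump(c,open("w4.pkl","wb"))
E
```

```text
clock: 11.15
tool_pos: [0.5771, -0.17, 0.2639]
eef_rot: [[-0.663, 0.749, 0.009], [0.749, 0.663, -0.003], [-0.008, 0.005, -1.0]]
force: [0.6, -0.2, -0.2]
width: 0.0699
grip_force: 0.0
shift [0.3145 0.1654 0.0623] rot [ 0.3  0.4 -0.5] j [-16.  21.  14.  83.   0.  32.] 11.15
```

View pics/w4.png

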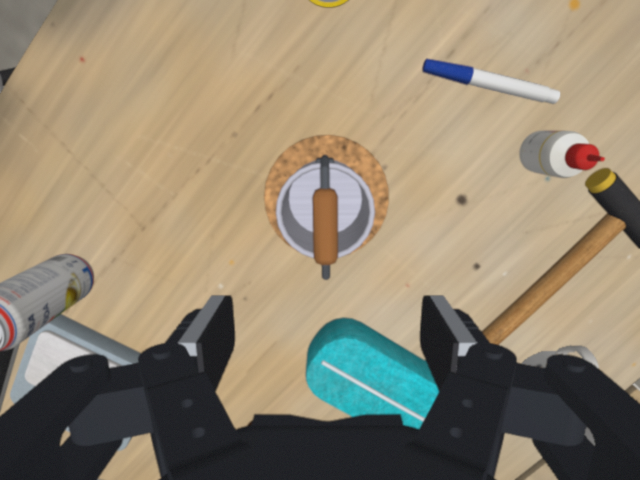

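The pot stands upright on the mat, released. Rim centre is about (326,210); the mat spans columns 265 to 389 with its top edge at row 134.

```bash
python3 - <<'E'
import pickle
from h import *
c=pickle.load(open("w4.pkl","rb"))
for q,z in (((326,210),.078),((327,134),.008),((265,195),.008),((389,195),.008)):print(px(c,q,z).round(3))
E
python3 -m jog '[{"rx":0,"ry":0,"rz":0,"x":0.03,"y":0.016,"z":0,"hand":0.04},{"rx":0,"ry":0,"rz":0,"x":0.065,"y":0.035,"z":0,"hand":0.02},{"rx":0,"ry":0,"rz":0,"x":0.1,"y":0.053,"z":0,"hand":0},{"rx":0,"ry":0,"rz":0,"x":0.135,"y":0.072,"z":0,"hand":0},{"rx":0,"ry":0,"rz":0,"x":0.17,"y":0.09,"z":0,"hand":0},{"rx":0,"ry":0,"rz":0,"x":0.205,"y":0.11,"z":0,"hand":0},{"rx":0,"ry":0,"rz":0,"x":0.24,"y":0.128,"z":0,"hand":0},{"rx":0,"ry":0,"rz":0,"x":0.275,"y":0.147,"z":0,"hand":0},{"rx":0,"ry":0,"rz":0,"x":0.312,"y":0.167,"z":0.02,"hand":0},{"rx":0,"ry":0,"rz":0,"x":0.312,"y":0.167,"z":0.05,"hand":0},{"rx":0,"ry":0,"rz":0,"x":0.312,"y":0.167,"z":0.05,"hand":0},{"rx":0,"ry":0,"rz":0,"x":0.312,"y":0.167,"z":0.05,"hand":0}]'
python3 - <<'E'
from cell import robot
from h import *
s,c=wr(robot);cv2.imwrite("pics/w5.png",c["img"][:,:,::-1])
h=cv2.cvtColor(c["img"],cv2.COLOR_RGB2HSV)
m=(((h[...,0]<6)|(h[...,0]>174))&(h[...,1]>170)&(h[...,2]>100)).astype(np.uint8)
n,l,st,ce=cv2.connectedComponentsWithStats(m)
for i in range(1,n):
    if st[i,4]>200: print(st[i],ce[i],px(c,ce[i],.05).round(4))
E
python3 goal.py .493 .175 .056 132
```

```text
[ 0.576 -0.169  0.078]
[ 0.536 -0.122  0.008]
[ 0.529 -0.209  0.008]
[ 0.623 -0.125  0.008]
clock: 12.4
tool_pos: [0.4928, 0.1745, 0.2072]
eef_rot: [[-0.663, 0.749, -0.002], [0.749, 0.663, -0.001], [0.001, -0.002, -1.0]]
force: [0.3, -0.3, 0.7]
width: -0.0001
grip_force: 0.0
[ 311  203   40   40 1248] [330.39983974 222.08653846] [0.4952 0.1754 0.05  ]
shift [0.0009 0.     0.1521] rot [-0.   0.  -0.5] j [19. 14. -4. 72. -0. 68.] 12.45
```

View pics/w5.png

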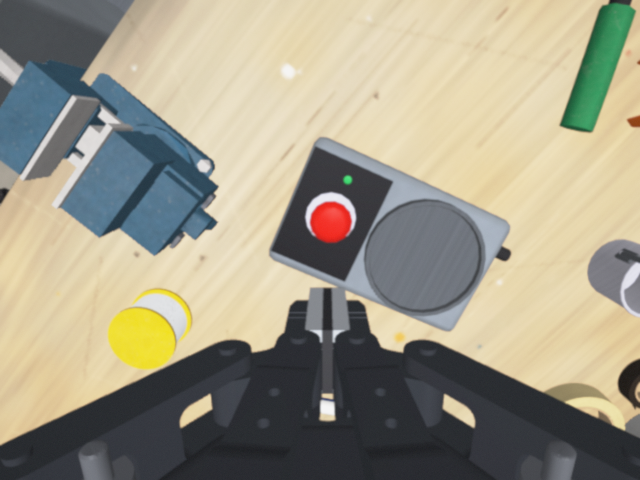

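The plunger is at (330,222), which maps to (0.495, 0.1755), 2 mm off along tool y. I'm going down to just above it.

```bash
python3 -m jog '[{"rx":0,"ry":0,"rz":0,"x":0,"y":0.002,"z":0.02,"hand":0},{"rx":0,"ry":0,"rz":0,"x":0,"y":0.002,"z":0.045,"hand":0},{"rx":0,"ry":0,"rz":0,"x":0,"y":0.002,"z":0.07,"hand":0},{"rx":0,"ry":0,"rz":0,"x":0,"y":0.002,"z":0.095,"hand":0},{"rx":0,"ry":0,"rz":0,"x":0,"y":0.002,"z":0.115,"hand":0},{"rx":0,"ry":0,"rz":0,"x":0,"y":0.002,"z":0.13,"hand":0},{"rx":0,"ry":0,"rz":0,"x":0,"y":0.002,"z":0.142,"hand":0},{"rx":0,"ry":0,"rz":0,"x":0,"y":0.002,"z":0.148,"hand":0},{"rx":0,"ry":0,"rz":0,"x":0,"y":0.002,"z":0.148,"hand":0},{"rx":0,"ry":0,"rz":0,"x":0,"y":0.002,"z":0.148,"hand":0}]'
python3 -m jog '[{"rx":0,"ry":0,"rz":0,"x":0,"y":0,"z":0.002,"hand":0},{"rx":0,"ry":0,"rz":0,"x":0,"y":0,"z":0.004,"hand":0},{"rx":0,"ry":0,"rz":0,"x":0,"y":0,"z":0.006,"hand":0},{"rx":0,"ry":0,"rz":0,"x":0,"y":0,"z":0.008,"hand":0},{"rx":0,"ry":0,"rz":0,"x":0,"y":0,"z":0.01,"hand":0},{"rx":0,"ry":0,"rz":0,"x":0,"y":0,"z":0.012,"hand":0},{"rx":0,"ry":0,"rz":0,"x":0,"y":0,"z":0.014,"hand":0},{"rx":0,"ry":0,"rz":0,"x":0,"y":0,"z":0.015,"hand":0},{"rx":0,"ry":0,"rz":0,"x":0,"y":0,"z":0.015,"hand":0},{"rx":0,"ry":0,"rz":0,"x":0,"y":0,"z":0.015,"hand":0}]'
```

```text
clock: 13.45
tool_pos: [0.4955, 0.1762, 0.0601]
eef_rot: [[-0.663, 0.749, 0.001], [0.749, 0.663, 0.0], [-0.0, 0.001, -1.0]]
force: [-0.7, 0.4, 0.4]
width: 0.0003
grip_force: 0.0
clock: 14.45
tool_pos: [0.4949, 0.1763, 0.0444]
eef_rot: [[-0.663, 0.749, 0.0], [0.749, 0.663, 0.0], [0.0, 0.0, -1.0]]
force: [-0.3, -0.3, 4.1]
width: -0.0
grip_force: 1.8
```

```bash
python3 -m jog '[{"rx":0,"ry":0,"rz":0,"x":0,"y":0,"z":0.001,"hand":0},{"rx":0,"ry":0,"rz":0,"x":0,"y":0,"z":0.002,"hand":0},{"rx":0,"ry":0,"rz":0,"x":0,"y":0,"z":0.003,"hand":0},{"rx":0,"ry":0,"rz":0,"x":0,"y":0,"z":0.0035,"hand":0},{"rx":0,"ry":0,"rz":0,"x":0,"y":0,"z":0.0035,"hand":0},{"rx":0,"ry":0,"rz":0,"x":0,"y":0,"z":0.0035,"hand":0},{"rx":0,"ry":0,"rz":0,"x":0,"y":0,"z":0.0035,"hand":0}]'
```

```text
clock: 15.15
tool_pos: [0.495, 0.1763, 0.0415]
eef_rot: [[-0.663, 0.749, 0.001], [0.749, 0.663, 0.0], [-0.0, 0.001, -1.0]]
force: [-2.8, 0.5, 12.8]
width: 0.0003
grip_force: 5.9
```

At the stop: 12.8 N at z = 0.0415, well above the 5 N spring. I'm backing off.

```bash
python3 -m jog '[{"rx":0,"ry":0,"rz":0,"x":0,"y":0,"z":0,"hand":0},{"rx":0,"ry":0,"rz":0,"x":0,"y":0,"z":-0.005,"hand":0},{"rx":0,"ry":0,"rz":0,"x":0,"y":0,"z":-0.012,"hand":0},{"rx":0,"ry":0,"rz":0,"x":0,"y":0,"z":-0.03,"hand":0},{"rx":0,"ry":0,"rz":0,"x":0,"y":0,"z":-0.06,"hand":0},{"rx":0,"ry":0,"rz":0,"x":0,"y":0,"z":-0.1,"hand":0},{"rx":0,"ry":0,"rz":0,"x":0,"y":0,"z":-0.14,"hand":0},{"rx":0,"ry":0,"rz":0,"x":0,"y":0,"z":-0.16,"hand":0},{"rx":0,"ry":0,"rz":0,"x":0,"y":0,"z":-0.16,"hand":0},{"rx":0,"ry":0,"rz":0,"x":0,"y":0,"z":-0.16,"hand":0},{"rx":0,"ry":0,"rz":0,"x":0,"y":0,"z":-0.16,"hand":0}]'
python3 - <<'E'
from cell import robot
from h import *
a=robot.camera("scene")["img"][180:400,180:500];s,c=wr(robot)
cv2.imwrite("pics/e.png",np.hstack([cv2.resize(a,(436,300)),c["img"][::2,::2][:, :][:240].copy() if 0 else cv2.resize(c["img"],(364,300))])[:,:,::-1])
E
```

```text
clock: 16.25
tool_pos: [0.4941, 0.1759, 0.1995]
eef_rot: [[-0.663, 0.749, -0.002], [0.749, 0.663, -0.001], [0.001, -0.002, -1.0]]
force: [-1.7, -0.5, -0.6]
width: -0.0001
grip_force: 0.0
```

View pics/e.png

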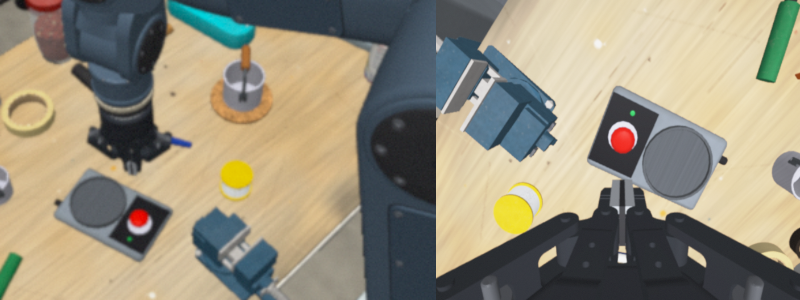

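The pot stands upright in the middle of the mat (242,90). The plunger is up (139,217 and 622,140), the spool is in place and the arm is clear.

```bash
python3 -c "
from cell import robot
print(robot.finish_job())"
```

```text
the job is handed in; nothing more can be done
None
```

I set the pot upright in the middle of the mat and let go, pressed the red plunger to its stop (12.8 N) and saw it back up, never touched the spool, bottle or can, and handed the job in at about 16 s; no verdict came back.

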